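# Load a test cassette into the bench reader

## Task

Load the test cassette into the bench reader using the fingertips only: press the reader's long side bar down with one fingertip so that its spring-closed flap stands open, and while that finger keeps the flap up, push the cassette along its lane with the other finger until it is fully home. Only then let the bar come up so that the flap shuts over the cassette, and leave. Do not pick the cassette up, and do not disturb the dropper bottle or the marker pen.

Things in the scene. Friction and masses are not known exactly. Their poses are not given: they have to be found in the camera images.
- reader: White bench cassette reader, fixed on the desk. Origin on the desk below the mouth, where lane meets flap; x: direction the cassette is pushed in; y: to the press bar's side; z up (other entries use this frame, mm). Base tray x -136 to 104, y -26 to 48, top z 10. Housing 54.5 high at x 26 to 106, y -26 to 47. Hinge shaft along x at y 30, z 26, from x -134 to 24; top of its lugs z 31.5.
- mouth (a point): Middle of the lane floor at the mouth: reader x 0, y 0, z 12 mm. The open lane is 31 wide, straight along x from x -131 to here, floor z 12; its two side rails (y 15.5 to 19.5 either side) rise to z 16. Past the mouth it runs on under the flap (x 0.5 to 24.5), then under the housing.
- stop (a point): Foot of the solid stop at the lane's far end inside the housing (reader x 57.5, y 0, z 12 mm). The cassette is fully home when its front touches the stop.
- flap (a joint): Hinge of the grey rocker: flap over the mouth and press bar beside the lane, one rigid part on the shaft. 0 = shut; grows as the bar goes down and the flap rises; stop at 0.85 rad. A spring shuts it when the bar is let go; holding it open takes some 3 to 6 N on the bar. The cassette's body passes below it from 0.35 rad up.
- flap_lip (a point): Middle of the lower edge of the flap's front lip, which bars the lane when shut (reader x 0, y 0, z 17 mm then). The lip is 3 mm thick (x 0 to 3), 26 wide. The flap plate behind it is 4 thick, at z 24 to 28 when shut, and reaches from the shaft to y -22.
- bar_mid (a point): Middle of the press bar's top. Bar: x -125 to -8, 42 wide (4 to 46 mm out from the shaft), 4 thick, sloping up outwards at 0.30 rad when shut (this point then at reader x -66, y 63, z 38 mm). A fingertip wholly within y 52 to 78, pressed down to z 17 to 20, holds the flap open 0.5 to 0.8 rad and may slide along the bar. Outside y 48 only desk lies below it.
- cassette: Loose white test cassette, 72 x 28 mm, 30 g, lying in the lane in front of the flap, its x along the reader's x. Origin: centre of underside. Body x -16 to 36, 8 thick, with window and well; waist x -28 to -16, 4 thick; thumb ridge at the rear x -36 to -28, 12 high. Home: origin at reader x 21.5 mm, the shut lip hangs over the waist; if over 2 mm short, the lip lands on the body and the flap can not shut.
- ridge (a point): Centre of the rear face of the cassette's thumb ridge, 28 wide and 12 high: the place to push (cassette frame x -36, z 6 mm; z 18 above the desk in the lane, so that a fingertip at z 17 to 20 clears the rails and meets it). Home: at reader x -14.5 mm, outside the flap.
- buffer_bottle: Dropper bottle with a red cap, 24 mm across, 68 high, standing on the desk beside the reader's housing on the side of the press bar. Origin: centre of its foot. A bystander: leave it alone.
- marker_pen: Black and white marker pen, 17 x 135 x 16 mm, lying on the desk between the tail of the reader and the tube rack. Origin: centre of its underside, length along y. A bystander: leave it alone.

How it is judged:
By the outcome, as a careful person would: the job done as asked, in the order asked, and still so for the second after the job is handed in, with the robot touching nothing.
It also fails if it takes over 38 s, if anything falls off the work surface, if the arm or the gripper's body presses on something with over 40 N, if the wrist force passes 120 N, or if a joint passes its speed limit or range.

## Robot

A 6-joint arm with a two-finger parallel gripper is mounted at the origin on a cart in front of the work surface, level with it; the furniture and walls round the work are solid. World frame = base frame: x ahead of the robot, y to its left, z up, the work surface at z = 0. Lengths are in m, angles in degrees, forces in N, time in s.
With the tool pointing down it reaches from about 0.325 to 0.85 m from the base axis. Payload 15.5 kg.
Tool frame: the origin (TCP) lies between the finger pads; the fingertips stand 17 mm ahead of it and the grasp point (between the pads) lies 2 mm behind it; z points along the fingers, y is the line along which they close (so a half turn about z gives the same grasp; the last joint's range is limited). The gripper opens to 91 mm and grips with 3 to 60 N. Pads are 32 mm wide; open, the fingers measure 118 mm over their backs; the gripper's body (76 mm by 178 mm) begins 60 mm behind the grasp point.
Start: joints at [-69.07, 28.281, 77.091, -0, 74.628, -5.472], TCP at [0.278, -0.56, 0.231] pointing down, gripper open.
Joint ranges: [-166.48, 166.48], [-47.26, 123.95], [12.59, 153.08], [-70.14, 250.14], [6.76, 159.57], [-176.63, 176.63]. Speed limits (degrees/s): [108.29, 108.29, 147.25, 172.46, 172.46, 172.46].

## Interface

Orientations are given as [roll, pitch, yaw] about the fixed x, y, z axes, in that order (R = Rz(yaw) Ry(pitch) Rx(roll)).
In Python, from station import env gives the robot as it stands. The module is installed in compiled form; this text tells all that it offers.
- The arm moves only by the tool send_rows, never from a script. Its argument "series" is a list of rows, each a list of 3 entries, a list of its own where there are three numbers: the turn, a rotation vector about the tool's x, y, z in rad, then the shift along the tool's x, y, z in cm, then the finger opening in cm, from 0 to 9.12. A call has 1 to 5 rows; each row is the pose to reach, as a shift and turn from the pose commanded when the call began, along the tool's axes at that moment; what a row does not reach only later rows make up. A row lasts 1/10 s, in which the tool goes at most 50 mm and 8.59 degrees, less where a joint would pass 70% of its speed; a pose out of reach is approached as far as the arm can. A call with a gripper value outside its range is refused whole. The fingers move at their own pace and stop on an object; "force" is the grip in N (left out, the last holds). Time passes only in rows, so rows that repeat a pose let the fingers close. It gives the time, the measured TCP pose, the force, the opening and the grip force at its end, in the units of the state.
- env.get_state(): the state, without advancing time (a new reading comes with each control period).
- env.read_camera(name): name is "side" or "top" or "wrist"; returns a dict with "frame" (420x560x3 uint8, red, green, blue), "K" (3x3 intrinsics, pixels), "R" (3x3) and "t" (3): a world point X has camera coordinates R X + t. Camera axes: x right, y down, z forward; pixel columns grow to the right and rows downward; lengths in m; the calibration is good to about 2 mm. A picture is of the moment at which its call begins. There is no depth.
- env.sign_off(): hands the job in; it is judged then, once.
Trained networks look in the newest picture that a camera, given by its name, has taken for a name from the list of things; names that differ only in an ending like _2 or _b are one class to them, and where a whole thing is asked for, a point or a joint stands for the part that bears it (a point fixed in the world has none). Each returns a list of dicts, best first, with "conf" (0 to 1); they miss things now and then, are a little off and sometimes report something else, mostly with a low value. They report only what shows in the picture. A call takes as long as a camera call.
- env.masks_of(camera, target): "mask" (420x560 bool, what is visible of it) and "xy" ([column, row] in pixels, amid what is visible of it).
The state is a dict: "time_s": time; "joint_pos": joint angles; "joint_vel": joint speeds; "joint_torque": joint torques, N m; "ee_pos": TCP position; "ee_rot": TCP orientation; "wrist_force": force on the tool from outside, world axes, zero at the start; "moment": the same for the moment, N m; "grip_width": finger opening in m; "grasp_force": force on a finger pad.
Only numpy, scipy, OpenCV 4.12 (cv2) and the standard library are available. Lean on these libraries where they do the work, as an engineer would, in place of code of your own. Each camera call takes 0.05 s, during which the arm holds its last target. There are 200 camera calls.

## Working session

There is one attempt and no reset: what is moved stays moved. The work goes in short steps, Python scripts to look and compute and a tool call to move; the robot and the scene stay as the last step left them, time stands still between calls to the robot, and variables do not carry over. Pictures are saved under pics/ and viewed, at most 10 in all, crops included, and the job is handed in when it is done.

Besides the shell and the picture viewer there is one more tool, called after "Emit:" as a command line: name --argument value ..., lists and objects as JSON in quotes. send_rows: Moves the arm, as the interface text tells. Its arguments: {"type":"object","properties":{"series":{"type":"array"},"force":{"type":"number"}},"required":["series"]}

```bash
mkdir -p pics
cat > h.py <<'E'
import numpy as np, cv2
from station import env
from scipy.spatial.transform import Rotation as Ro
def ray(c,uv):
    d=c["R"].T@np.linalg.inv(c["K"])@np.array([uv[0],uv[1],1.]); return -c["R"].T@c["t"],d
def atz(c,uv,z):
    o,d=ray(c,uv); return o+d*(z-o[2])/d[2]
def proj(c,X):
    p=c["K"]@(c["R"]@np.asarray(X,float)+c["t"]); return p[:2]/p[2]
E
python3 - <<'E'
from h import *
for n in ["top","side"]:
    c=env.read_camera(n); cv2.imwrite(f"pics/{n}0.png",c["frame"][:,:,::-1])
    print(n,"cam at",(-c["R"].T@c["t"]).round(3))
    for t in ["reader","cassette","flap","bar_mid","ridge","buffer_bottle","marker_pen"]:
        for m in env.masks_of(n,t)[:1]:
            ys,xs=np.nonzero(m["mask"]); r=cv2.minAreaRect(np.c_[xs,ys].astype(np.float32))
            print(t,round(m["conf"],2),m["xy"],atz(c,m["xy"],.02).round(3),[atz(c,p,.02)[:2].round(3).tolist() for p in cv2.boxPoints(r)])
print(env.get_state())
E
```

```text
top cam at [0.418 0.002 0.987]
reader 0.58 [244.3, 226.9] [0.504 0.05  0.02 ] [[0.521, 0.184], [0.581, -0.063], [0.48, -0.085], [0.422, 0.159]]
cassette 0.71 [263.5, 209.6] [0.538 0.011 0.02 ] [[0.538, 0.045], [0.557, -0.025], [0.532, -0.032], [0.513, 0.038]]
flap 0.89 [266.4, 229.9] [0.497 0.006 0.02 ] [[0.457, 0.096], [0.54, 0.091], [0.528, -0.079], [0.445, -0.073]]
bar_mid 0.89 [269.4, 231.1] [0.495 0.    0.02 ] [[0.456, 0.095], [0.538, 0.091], [0.526, -0.079], [0.445, -0.073]]
ridge 0.87 [262.6, 211.9] [0.533 0.013 0.02 ] [[0.539, 0.045], [0.558, -0.024], [0.53, -0.031], [0.511, 0.037]]
marker_pen 0.83 [370.7, 215.9] [ 0.52  -0.203  0.02 ] [[0.576, -0.172], [0.581, -0.187], [0.455, -0.223], [0.45, -0.208]]
side cam at [0.64  0.35  0.803]
reader 0.95 [300.0, 242.3] [0.498 0.06  0.02 ] [[0.58, -0.055], [0.472, -0.097], [0.415, 0.155], [0.513, 0.184]]
cassette 0.84 [276.7, 227.9] [0.532 0.014 0.02 ] [[0.557, -0.023], [0.53, -0.034], [0.509, 0.039], [0.537, 0.049]]
flap 0.79 [298.1, 210.9] [ 0.477 -0.008  0.02 ] [[0.522, -0.084], [0.431, -0.083], [0.453, 0.093], [0.535, 0.089]]
bar_m
[... 449 characters left out ...]
8, -0.165]]
{'time_s': 0.8, 'joint_pos': array([-6.90688562e+01,  2.82807872e+01,  7.70911921e+01, -3.05575214e-04,
        7.46277972e+01, -5.47345848e+00]), 'joint_vel': array([-0.02689949,  0.01577617,  0.02375594,  0.11935776,  0.05932882,
        0.05143891]), 'joint_torque': array([ 1.55470028e-03, -8.78618360e+01, -3.82246649e+01,  7.05092400e-02,
        4.35817265e-02, -5.91364415e-05]), 'ee_pos': array([ 0.27792785, -0.5598086 ,  0.23092107]), 'ee_rot': array([1.79999806e+02, 3.14616460e-04, 2.64046833e+01]), 'wrist_force': array([-1.49217754,  0.16731896,  0.55735451]), 'moment': array([-0.0418148 , -0.06183109, -0.04804381]), 'grasp_force': 0.0, 'grip_width': 0.09149775184076436}
```

View pics/top0.png

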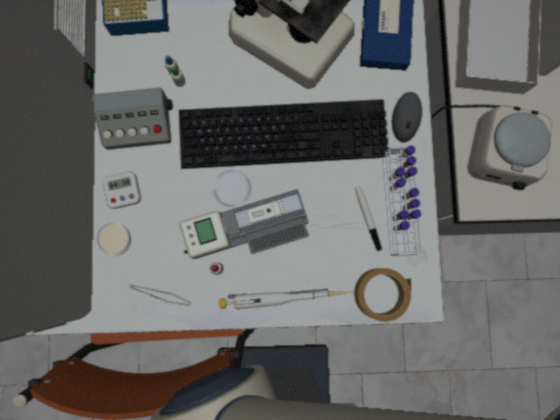

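View pics/side0.png

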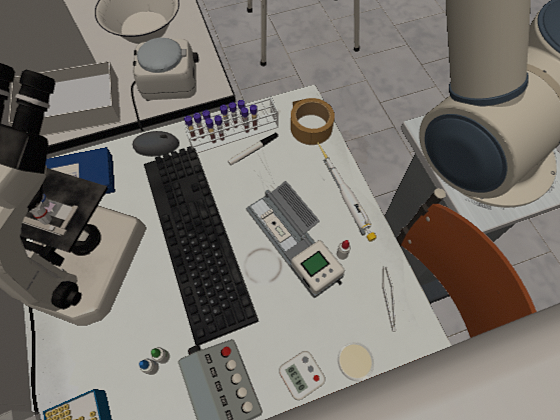

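The top picture shows the reader with its housing at about (204,232). The lane runs to the right to about (305,210), the cassette is at (263,210), the bar is below it at (278,238), the bottle at (216,268) and the pen at (370,216). The side picture agrees. Reader +x is therefore roughly world +y, and the bar side faces the robot. Next I'll fit the reader and cassette models to the masks.

```bash
cat > fit.py <<'E'
from h import *
from scipy.optimize import minimize
B=lambda a,b,c,d,e,f:np.array([[x,y,z] for x in(a,b) for y in(c,d) for z in(e,f)])/1e3
s,c_=np.sin(.3),np.cos(.3)
bar=np.array([[x,30+r*c_-t*s,26+r*s+t*c_] for x in(-125,-8) for r in(4,46) for t in(-2,2)])/1e3
READER=[B(-136,104,-26,48,0,10),B(26,106,-26,47,0,54.5),B(-131,0,-19.5,19.5,10,16),B(.5,24.5,-22,30,17,28),bar]
CAS=[B(-16,36,-14,14,12,20),B(-28,-16,-14,14,12,16),B(-36,-28,-14,14,12,24)]
def W(P,x,y,a):
    R=np.array([[np.cos(a),-np.sin(a),0],[np.sin(a),np.cos(a),0],[0,0,1]]); return P@R.T+[x,y,0]
def sil(c,boxes,p):
    m=np.zeros((420,560),np.uint8)
    for b in boxes:
        q=np.array([proj(c,X) for X in W(b,*p)]); cv2.fillConvexPoly(m,cv2.convexHull((q*16).astype(np.int32)),1,shift=4)
    return m>0
def fit(boxes,views,p0,step):
    def cost(p): return -np.mean([ (sil(c,boxes,p)&m).sum()/(sil(c,boxes,p)|m).sum() for c,m in views])
    S=np.vstack([p0]+[np.array(p0)+np.eye(3)[i]*step[i] for i in range(3)])
    return minimize(cost,p0,method="Nelder-Mead",options=dict(initial_simplex=S,xatol=1e-5,fatol=1e-5))
E
python3 - <<'E'
from fit import *
V={};vr=[];vc=[]
for n in ["top","side"]:
    c=env.read_camera(n); M={t:env.masks_of(n,t)[0]["mask"] for t in["reader","cassette","flap"]}
    vr.append((c,M["reader"]|M["flap"]|M["cassette"])); vc.append((c,M["cassette"]))
a=np.radians(105); p0=[.53,.045,a]
for v in (vr,vr[:1],vr[1:]):
    r=fit(READER,v,p0,[.02,.02,.1]); print("reader",r.x[:2].round(4),np.degrees(r.x[2]).round(2),r.fun)
    if v is vr: P=r.x
for v in (vc,vc[:1],vc[1:]):
    r=fit(CAS,v,[.535,.006,a],[.01,.01,.1]); d=r.x[:2]-P[:2]
    u=np.array([np.cos(P[2]),np.sin(P[2])]); w=np.array([-u[1],u[0]])
    print("cas",r.x[:2].round(4),np.degrees(r.x[2]).round(2),r.fun,"in reader",(d@u).round(4),(d@w).round(4))
np.save("P.npy",P)
for c,n in zip([v[0] for v in vr],["top","side"]):
    im=c["frame"][:,:,::-1].copy()
    for b in READER[:2]+[bar]:
        q=np.array([proj(c,X) for X in W(b,*P)]); cv2.polylines(im,[cv2.convexHull(q.astype(np.int32))],True,(0,0,255))
    cv2.imwrite(f"pics/f_{n}.png",cv2.resize(im[150:300,160:340],None,fx=4,fy=4)[:600])
E
python3 -c "
import cv2,numpy as np
a,b=[cv2.imread(f'pics/f_{n}.png') for n in('top','side')];cv2.imwrite('pics/f.png',cv2.resize(np.hstack([a,b]),(800,333)))"
```

```text
reader [0.5177 0.0642] 106.05 -0.9451465715112852
reader [0.5193 0.0628] 106.06 -0.9594594594594594
reader [0.5162 0.0659] 106.34 -0.9399593571032699
cas [0.5341 0.0069] 104.18 -0.8484740962851908 in reader -0.0596 0.0001
cas [0.5352 0.0069] 105.28 -0.9017543859649123 in reader -0.06 -0.001
cas [0.533  0.0088] 106.32 -0.8233009708737864 in reader -0.0575 0.0006
```

View pics/f.png

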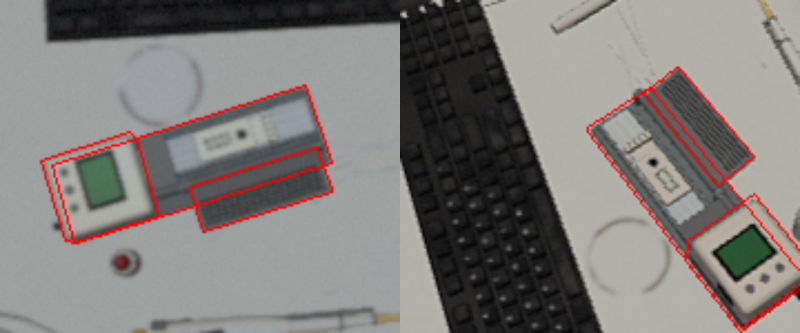

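The outlines match both pictures: housing at about (100,190) in the left half and bar at about (265,190). The reader is at (0.518, 0.064) with yaw 106°, and the cassette origin is at reader x -59.5, so its ridge is at -95.5. I'll set the fingers 51.5 mm apart, with one at reader y 0 and the other at y 65, and the TCP at reader (-118, 32.5).

Emit:
send_rows --series '[[[0, 0, -1.39], [43.9, -34.2, 4], 5.15], [[0, 0, -1.39], [43.9, -34.2, 4], 5.15], [[0, 0, -1.39], [43.9, -34.2, 4], 5.15], [[0, 0, -1.39], [43.9, -34.2, 4], 5.15], [[0, 0, -1.39], [43.9, -34.2, 4], 5.15]]'

```text
time_s: 1.7
ee_pos: [0.3864, -0.3334, 0.213]
ee_rot: [180.0, 0.0, 69.7]
wrist_force: [0.7, -0.3, -0.1]
grip_width: 0.054
grasp_force: 0.0
```

```bash
cat > go.py <<'E'
import sys
from fit import *
# usage: go.py rx ry tcpz(mm): row entries to reader-frame TCP target; also present pose in the reader frame
P=np.load("P.npy"); s=env.get_state(); R=Ro.from_euler("xyz",s["ee_rot"],degrees=True)
u=W(np.array([[float(v)/1e3 for v in sys.argv[1:4]]]),*P)[0]
T=Ro.from_euler("xyz",[180,0,np.degrees(P[2])],degrees=True)
a=P[2];d=s["ee_pos"]-[P[0],P[1],0]
print("t",s["time_s"],"turn",(R.inv()*T).as_rotvec().round(3),"shift cm",(R.inv().apply(u-s["ee_pos"])*100).round(2))
print("reader-frame TCP mm",(1e3*np.array([d[0]*np.cos(a)+d[1]*np.sin(a),-d[0]*np.sin(a)+d[1]*np.cos(a),d[2]])).round(1),"rpy",s["ee_rot"].round(2),"F",s["wrist_force"].round(1),"w",s["grip_width"].round(4),"q",s["joint_pos"].round(0))
E
python3 go.py -118 32.5 150
```

```text
t 1.7 turn [ 0.     0.    -0.634] shift cm [30.41  2.89  6.3 ]Traceback (most recent call last):
  File "go.py", line 9, in <module>
    print("reader-frame TCP mm",(1e3*np.array([d[0]*np.cos(a)+d[1]*np.sin(a),-d[0]*np.sin(a)+d[1]*np.cos(a),d[2]])).round(1),"rpy",s["ee_rot"].round(2),"F",s["wrist_force"].round(1),"w",s["grip_width"].round(4),"q",s["joint_pos"].round(0))
                                                                                                                                                                                          ^^^^^^^^^^^^^^^^^^^^^
AttributeError: 'float' object has no attribute 'round'
```

Emit:
send_rows --series '[[[0, 0, -0.63], [30.4, 2.9, 3], 5.15], [[0, 0, -0.63], [30.4, 2.9, 3], 5.15], [[0, 0, -0.63], [30.4, 2.9, 3], 5.15], [[0, 0, -0.63], [30.4, 2.9, 3], 5.15], [[0, 0, -0.63], [30.4, 2.9, 3], 5.15]]'

```text
time_s: 2.2
ee_pos: [0.496, -0.1097, 0.1886]
ee_rot: [180.0, 0.0, 105.8]
wrist_force: [1.3, -1.1, 0.0]
grip_width: 0.0513
grasp_force: 0.0
```

```bash
sed -i 's/s\["grip_width"\].round(4)/round(s["grip_width"],4)/' go.py; python3 go.py -118 32.5 110
```

```text
t 2.2 turn [ 0.     0.    -0.004] shift cm [4.33 3.62 7.86]
reader-frame TCP mm [-161.2   68.9  188.6] rpy [1.7997e+02 2.0000e-02 1.0581e+02] F [ 1.3 -1.1  0. ] w 0.0513 q [-19.  22.  97.  -0.  62. -35.]
```

Emit:
send_rows --series '[[[0, 0, 0], [1, 1, 0], 5.15], [[0, 0, 0], [1, 1, 0], 5.15], [[0, 0, 0], [1, 1, 0], 5.15]]'

```text
time_s: 2.5
ee_pos: [0.5022, -0.0998, 0.1886]
ee_rot: [-180.0, 0.0, 105.5]
wrist_force: [-0.6, -1.2, 0.2]
grip_width: 0.0519
grasp_force: 0.0
```

```bash
python3 go.py -118 32.5 110; python3 -c "
from h import *
c=env.read_camera('wrist');cv2.imwrite('pics/w1.png',c['frame'][:,:,::-1])"
```

```text
t 2.5 turn [-0.    0.   -0.01] shift cm [3.56 2.74 7.86]
reader-frame TCP mm [-153.3   60.3  188.6] rpy [-1.7999e+02  2.0000e-02  1.0548e+02] F [-0.6 -1.2  0.2] w 0.0519 q [-18.  22.  96.  -0.  62. -33.]
```

View pics/w1.png

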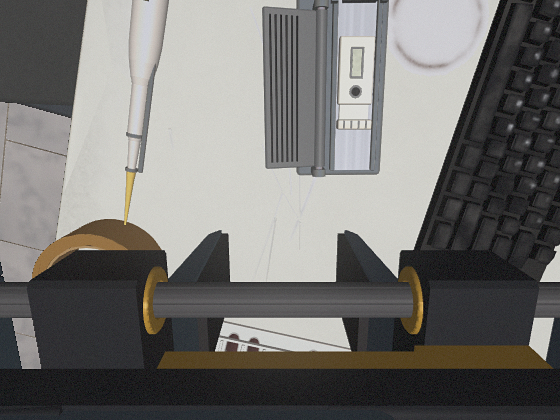

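The wrist view shows the bar at about (290,90), the cassette at about (355,80) with its ridge end at (355,130), and the lane tail at (355,170). I'll refine the fit from this view.

Run:
```python
from fit import *
P=np.load("P.npy"); c=env.read_camera("wrist")
M={t:env.masks_of("wrist",t)[0] for t in["reader","cassette","flap"]}
print({k:round(v["conf"],2) for k,v in M.items()})
M={k:v["mask"] for k,v in M.items()}
r=fit(READER,[(c,M["reader"]|M["flap"]|M["cassette"])],P,[.005,.005,.03]); print(r.x[:2].round(4),np.degrees(r.x[2]).round(2),r.fun)
Q=r.x
r=fit(CAS,[(c,M["cassette"])],[.534,.007,P[2]],[.005,.005,.03])
for A in(P,Q):
    d=r.x[:2]-A[:2];u=np.array([np.cos(A[2]),np.sin(A[2])]);print("cas",(d@u).round(4),(d@[-u[1],u[0]]).round(4),r.fun)
print(r.x)
```

```text
{'reader': 0.82, 'cassette': 0.7, 'flap': 0.91}
[0.5158 0.0654] 107.04 -0.9684960321254422
cas -0.0594 0.0006 -0.9283236994219654
cas -0.0611 0.0002 -0.9283236994219654
[0.53354951 0.00694908 1.84018987]
```

```bash
python3 -c "
import numpy as np;np.save('P.npy',[.5168,.0648,np.radians(106.5)])"; python3 go.py -118 32.5 80
```

```text
t 2.75 turn [ 0.    0.   -0.02] shift cm [ 3.67  2.79 10.87]
reader-frame TCP mm [-154.1   61.1  188.7] rpy [1.8000e+02 1.0000e-02 1.0537e+02] F [-0.1 -0.2  0.1] w 0.0516 q [-18.  22.  96.  -0.  62. -33.]
```

Emit:
send_rows --series '[[[0, 0, -0.02], [3.7, 2.8, 5], 5.15], [[0, 0, -0.02], [3.7, 2.8, 9], 5.15], [[0, 0, -0.02], [3.7, 2.8, 10.9], 5.15], [[0, 0, -0.02], [3.7, 2.8, 10.9], 5.15], [[0, 0, -0.02], [3.7, 2.8, 10.9], 5.15]]'

```text
time_s: 3.25
ee_pos: [0.5195, -0.0568, 0.0801]
ee_rot: [-180.0, -0.0, 106.6]
wrist_force: [0.4, 0.7, 0.1]
grip_width: 0.0517
grasp_force: 0.0
```

```bash
python3 go.py -118 32.5 36
python3 - <<'E'
from h import *
a=[env.read_camera(n)['frame'][:,:,::-1] for n in('side','wrist')]
cv2.imwrite('pics/w2.png',np.hstack([cv2.resize(a[0][150:300,180:380],(400,300)),cv2.resize(a[1],(400,300))]))
E
```

```text
t 3.25 turn [-0.    -0.     0.001] shift cm [-0.07 -0.06  4.41]
reader-frame TCP mm [-117.3   31.9   80.1] rpy [-179.99   -0.    106.57] F [0.4 0.7 0.1] w 0.0517 q [-13.  32. 101.  -0.  47. -29.]
```

View pics/w2.png

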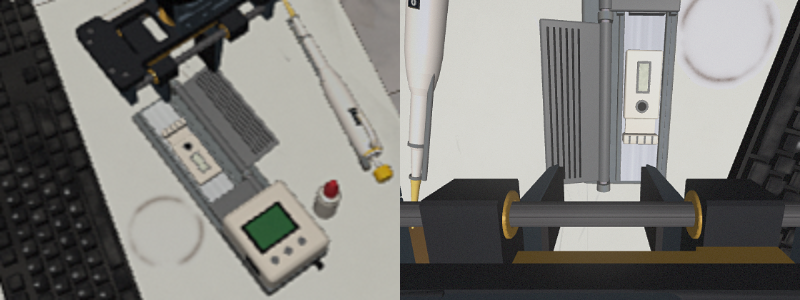

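The fingers hang over the lane tail and the bar (wrist crop: tips at about (650,165) and (555,168)), clear of the ridge. I'll press down now.

Emit:
send_rows --series '[[[0, 0, 0], [0, 0, 1.5], 5.15], [[0, 0, 0], [0, 0, 2.5], 5.15], [[0, 0, 0], [0, 0, 3.2], 5.15], [[0, 0, 0], [0, 0, 3.8], 5.15], [[0, 0, 0], [0, 0, 4.4], 5.15]]'

```text
time_s: 3.85
ee_pos: [0.5199, -0.0563, 0.0356]
ee_rot: [179.9, 0.0, 106.6]
wrist_force: [1.3, 0.6, 4.8]
grip_width: 0.0515
grasp_force: 2.0
```

```bash
python3 go.py -118 32.5 35.5
python3 - <<'E'
from h import *
a=[env.read_camera(n)['frame'][:,:,::-1] for n in('side','wrist')]
cv2.imwrite('pics/w3.png',np.hstack([cv2.resize(a[0][150:300,180:380],(400,300)),cv2.resize(a[1],(400,300))]))
E
```

```text
t 3.85 turn [0.001 0.    0.002] shift cm [-0.1  -0.11  0.01]
reader-frame TCP mm [-117.    31.4   35.6] rpy [1.7994e+02 3.0000e-02 1.0661e+02] F [1.3 0.6 4.8] w 0.0515 q [-13.  36. 102.   0.  41. -29.]
```

View pics/w3.png

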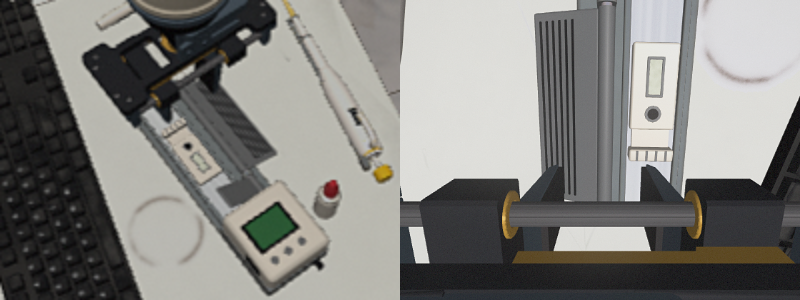

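The flap stands up (side crop at about (238,190)) with 4.8 N on the bar. Next is the push, which I'll do in stages.

Emit:
send_rows --series '[[[0, 0, 0], [0.4, 0, 0], 5.15], [[0, 0, 0], [1.0, 0, 0], 5.15], [[0, 0, 0], [1.7, 0, 0], 5.15], [[0, 0, 0], [2.4, 0, 0], 5.15], [[0, 0, 0], [3.0, 0, 0], 5.15]]'

```text
time_s: 4.45
ee_pos: [0.5105, -0.0267, 0.0357]
ee_rot: [-180.0, -0.0, 106.6]
wrist_force: [0.3, -2.8, 4.7]
grip_width: 0.0515
grasp_force: 2.0
```

```bash
python3 go.py -30.5 32.5 35.5
python3 - <<'E'
from h import *
a=[env.read_camera(n)['frame'][:,:,::-1] for n in('side','wrist')]
cv2.imwrite('pics/w4.png',np.hstack([cv2.resize(a[0][150:300,180:380],(400,300)),cv2.resize(a[1],(400,300))]))
E
```

```text
t 4.45 turn [-0.    -0.     0.002] shift cm [ 5.54 -0.04  0.02]
reader-frame TCP mm [-85.9  32.   35.7] rpy [-180.     -0.    106.64] F [ 0.3 -2.8  4.7] w 0.0515 q [-10.  36. 104.   0.  40. -26.]
```

View pics/w4.png

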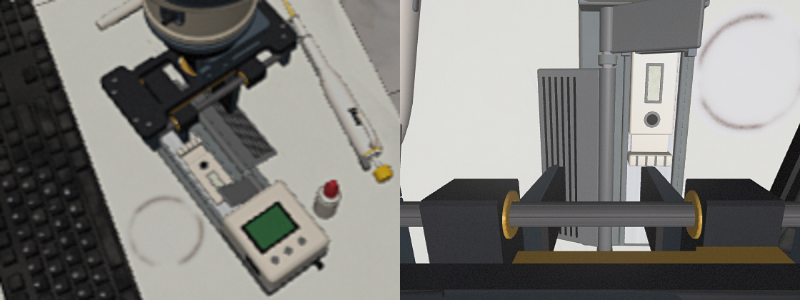

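The cassette's ridge (650,158) is at the fingertip and moves with it. The flap is open ahead of it.

Emit:
send_rows --series '[[[0, 0, 0], [0.7, 0, 0], 5.15], [[0, 0, 0], [1.5, 0, 0], 5.15], [[0, 0, 0], [2.3, 0, 0], 5.15], [[0, 0, 0], [3.1, 0, 0], 5.15], [[0, 0, 0], [3.8, 0, 0], 5.15]]'

```text
time_s: 5.05
ee_pos: [0.4997, 0.0097, 0.0355]
ee_rot: [-180.0, -0.0, 106.6]
wrist_force: [-0.8, -2.6, 4.2]
grip_width: 0.0515
grasp_force: 1.9
```

Emit:
send_rows --series '[[[0, 0, 0], [0.3, 0, 0], 5.15], [[0, 0, 0], [0.6, 0, 0], 5.15], [[0, 0, 0], [0.9, 0, 0], 5.15], [[0, 0, 0], [1.1, 0, 0], 5.15], [[0, 0, 0], [1.3, 0, 0], 5.15]]'

```text
time_s: 5.55
ee_pos: [0.4963, 0.0215, 0.0356]
ee_rot: [180.0, 0.0, 106.6]
wrist_force: [0.7, -3.0, 3.9]
grip_width: 0.0515
grasp_force: 1.9
```

```bash
python3 go.py -30.5 32.5 35.5
```

```text
t 5.55 turn [0.    0.    0.002] shift cm [ 0.52 -0.05  0.01]
reader-frame TCP mm [-35.7  32.   35.6] rpy [180.     0.   106.61] F [ 0.7 -3.   3.9] w 0.0515 q [ -4.  35. 106.  -0.  39. -21.]
```

Force is steady at about 3 N. About 5 mm is left before the stop.

Emit:
send_rows --series '[[[0, 0, 0], [0.1, 0, 0], 5.15], [[0, 0, 0], [0.2, 0, 0], 5.15], [[0, 0, 0], [0.3, 0, 0], 5.15], [[0, 0, 0], [0.35, 0, 0], 5.15], [[0, 0, 0], [0.4, 0, 0], 5.15]]'

```text
time_s: 6.05
ee_pos: [0.4951, 0.0253, 0.0356]
ee_rot: [180.0, 0.0, 106.6]
wrist_force: [0.1, -5.3, 3.2]
grip_width: 0.0516
grasp_force: 3.2
```

Emit:
send_rows --series '[[[0, 0, 0], [0.1, 0, 0], 5.15], [[0, 0, 0], [0.1, 0, 0], 5.15]]'

```text
time_s: 6.25
ee_pos: [0.4952, 0.0257, 0.0356]
ee_rot: [180.0, 0.1, 106.6]
wrist_force: [0.1, -11.2, 3.8]
grip_width: 0.0515
grasp_force: 7.0
```

Emit:
send_rows --series '[[[0, 0, 0], [0.1, 0, 0], 5.15], [[0, 0, 0], [0.1, 0, 0], 5.15]]'

```text
time_s: 6.45
ee_pos: [0.4953, 0.0261, 0.0358]
ee_rot: [179.9, 0.1, 106.6]
wrist_force: [1.1, -18.1, 3.9]
grip_width: 0.0514
grasp_force: 10.7
```

The force climbed to 18 N while the fingers barely advanced, and the TCP is at reader x of about -31, against -30.5 predicted for home. So the cassette is at the stop. I'll check the view before letting go.

```bash
python3 go.py -30.5 32.5 35.5
python3 - <<'E'
from h import *
a=[env.read_camera(n)['frame'][:,:,::-1] for n in('side','wrist')]
cv2.imwrite('pics/w5.png',np.hstack([cv2.resize(a[0][150:300,180:380],(400,300)),cv2.resize(a[1],(400,300))]))
E
```

```text
t 6.45 turn [0.001 0.002 0.002] shift cm [ 0.05 -0.09  0.03]
reader-frame TCP mm [-31.   31.6  35.8] rpy [1.7994e+02 1.0000e-01 1.0661e+02] F [  1.1 -18.1   3.9] w 0.0514 q [ -4.  35. 106.  -0.  39. -20.]
```

View pics/w5.png

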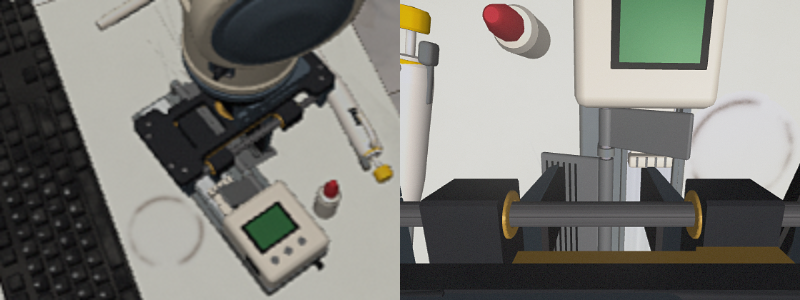

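The ridge (650,158) sits just outside the raised flap, as it should when home. I'll back off slightly and then let the bar rise slowly.

Emit:
send_rows --series '[[[0, 0, 0], [-0.2, 0, 0], 5.15], [[0, 0, 0], [-0.4, 0, 0], 5.15], [[0, 0, 0], [-0.6, 0, 0], 5.15], [[0, 0, 0], [-0.6, 0, -0.3], 5.15], [[0, 0, 0], [-0.6, 0, -0.7], 5.15]]'

```text
time_s: 7.05
ee_pos: [0.4958, 0.0214, 0.0426]
ee_rot: [-179.9, -0.0, 106.6]
wrist_force: [-2.3, -0.4, 2.4]
grip_width: 0.0517
grasp_force: 1.3
```

Emit:
send_rows --series '[[[0, 0, 0], [0, 0, -0.5], 5.15], [[0, 0, 0], [0, 0, -1.0], 5.15], [[0, 0, 0], [0, 0, -1.5], 5.15], [[0, 0, 0], [0, 0, -2.0], 5.15], [[0, 0, 0], [0, 0, -2.5], 5.15]]'

```text
time_s: 7.55
ee_pos: [0.4963, 0.0215, 0.068]
ee_rot: [180.0, 0.0, 106.6]
wrist_force: [-0.4, -0.2, -0.2]
grip_width: 0.0513
grasp_force: 0.0
```

Emit:
send_rows --series '[[[0, 0, 0], [0, 0, -2], 5.15], [[0, 0, 0], [0, 0, -5], 5.15], [[0, 0, 0], [-2, 0, -9], 5.15], [[0, 0, 0], [-5, 0, -12], 5.15], [[0, 0, 0], [-8, 0, -14], 5.15]]'

```text
time_s: 8.05
ee_pos: [0.5197, -0.056, 0.2103]
ee_rot: [179.9, 0.1, 106.7]
wrist_force: [0.0, -0.5, -1.3]
grip_width: 0.0518
grasp_force: 0.0
```

```bash
python3 go.py -118 32.5 180
python3 - <<'E'
from fit import *
P=np.load("P.npy")
a=[env.read_camera(n) for n in('side','wrist')]
m=env.masks_of('wrist','cassette')
for x in m[:2]: print(x["conf"],x["xy"])
for n,z in(("home",-14.5),):print([proj(a[1],W(np.array([[z/1e3,y/1e3,.024]]),*P)[0]).round(0) for y in(-14,14)])
a=[c['frame'][:,:,::-1] for c in a]
cv2.imwrite('pics/w6.png',np.hstack([cv2.resize(a[0][150:300,180:380],(400,300)),cv2.resize(a[1],(400,300))]))
E
```

```text
t 8.05 turn [0.002 0.001 0.003] shift cm [-0.13 -0.11  3.03]
reader-frame TCP mm [-116.7   31.5  210.3] rpy [1.7987e+02 7.0000e-02 1.0667e+02] F [ 0.  -0.5 -1.3] w 0.0518 q [-13.  21.  93.  -0.  65. -29.]
0.77 [314.5, 59.0]
0.25 [251.6, 319.7]
[array([334.,  69.]), array([301.,  69.])]
```

View pics/w6.png

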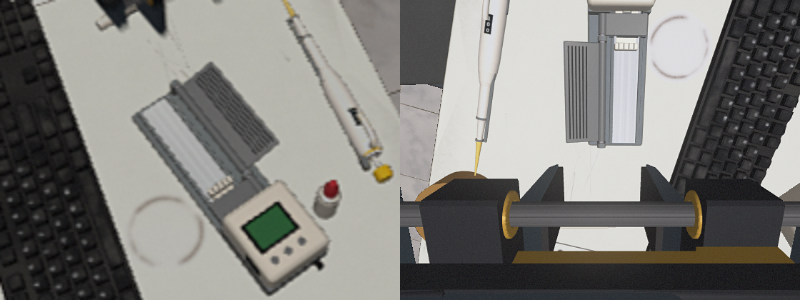

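The side crop shows the ridge at (222,187) just outside the flap, and the bar is back up. I'll check that the flap is truly shut by comparing the bar's pixels with the first picture, and sign off if they match.

Run:
```python
from fit import *
P=np.load("P.npy"); o=cv2.imread("pics/side0.png").astype(float); c=env.read_camera("side"); n=c["frame"][:,:,::-1].astype(float)
for nm,b in(("bar",bar),("flap",B(.5,24.5,-22,30,24,28))):
    m=sil(c,[b],P); print(nm,np.abs(o-n).mean(2)[m].mean().round(2),m.sum())
d=np.abs(o-n).mean(2)[m]; print((d>25).sum())
for p in [(-125,74,38.5),(-8,74,38.5)]:print(proj(c,W(np.array([p])/1e3,*P)[0]).round(1))
ys,xs=np.nonzero(np.abs(o-n).mean(2)>25); k=(xs>240)&(xs<345)&(ys>175)&(ys<295); print("changed box",xs[k].min(),xs[k].max(),ys[k].min(),ys[k].max(),k.sum())
m=env.masks_of("side","flap")[0]["mask"]; t=sil(c,[bar,B(.5,24.5,-22,30,17,28)],P); print("iou",(m&t).sum()/(m|t).sum())
if np.abs(o-n).mean(2)[sil(c,[bar],P)].mean()<4 and d.mean()<6: print("sign",env.sign_off())
```

```text
bar 3.08 1149
flap 3.87 342
0
[285.  180.7]
[319.2 220.7]
changed box 260 296 209 249 211
iou 0.8058022498519835
the job is handed in; nothing more can be done
sign None
```

The cassette is fully home against the stop, the flap has shut over it, nothing else was touched, and the job was handed in about 8 s into the 38 s limit.

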